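Open the dry keeper and rack the reference vial

TASK

The reference vial is kept dry under a clear snap-fit cover. Push the cover gently down on its springy seal until its hooks drop out of the catches (without crushing the seal flat), squeeze its two side tabs together and lift it off without forcing it, and stand it upright on the open worktop clear of the keeper. Then take the vial out and stand it fully down in a free pocket of the vial rack, keeping it upright and leaving the tubs and the beaker where they are.

Things in the scene. Friction and masses are not known exactly. Their poses are not given: they have to be found in the camera images.
- keeper: dry keeper, fixed: grey plate 100 (x) x 120 (y) x 8 mm, origin at the centre of its underside. Amid it a black plinth 52 x 36 mm, top 24 mm up, with a 23 mm round well, floor 12 mm up, where the vial stands. On each y side a steel catch block (y = +-35 to +-52 mm, 28 mm long in x, top 25.5 mm up) grips over the cover's hook with a 2.5 mm down-turned lip at y = +-35 to +-37 mm.
- cover: clear box 60 (x) x 44 (y) mm with grey side tabs, loose, 0.14 kg; origin amid its underside (feet of end skirts and hooks, on which it can stand), top 62 mm up. Latched, its origin is 15.5 mm above the keeper's, axes parallel, 1 mm side play; the seal holds its hooks up behind the catch lips: only when pushed down 2.5 mm or more (8 N) can the tabs go in. Raise it 45 mm to clear the vial.
- tab_left_face (a point): middle of the flat outer finger face of the +y tab, 34 mm from the cover's middle plane and 34 mm above its origin. The face is 30 mm wide (x), 20.5 to 46 mm above the cover's origin; at its foot a finger stop, a ledge with its top 20.5 mm above the cover's origin, juts out 7 mm (to y = 41 mm): a fingertip on it can push the cover down.
- tab_right_face (a point): the same on the -y tab, at y = -34 mm: the two faces are 68 mm apart at rest and 54 mm apart with both tabs fully in.
- tab_left (a joint): travel of the +y tab toward the middle, m: 0 at rest, 0.007 fully in (stop). Sprung outward: 3 N at rest, 7 N fully in. The hook is clear of its catch from 0.0055 on; each tab must get there, so squeeze centrally.
- tab_right (a joint): the same for the -y tab.
- seal (a joint): how far the springy black seal frame under the cover's rim is pressed below its latched height, m: 0 with the cover latched, -0.003 with it off. 1.5 N per mm and 5 N at 0, so a push of about 4 N unloads the hooks, 8 N (0.0025) frees them from the lips; beyond 13 N (0.006) it is crushed flat, which must not happen; stop at 0.0075. Fingers that lengthen as they close press it further.
- vial: screw-cap reference vial, clear with an amber lower part and a white cap, 20 mm diameter, 52 mm tall (cap 18 mm wide, the top 10 mm), 20 g, origin at the centre of its underside, z up; stands in the keeper's well, top 64 mm above the keeper's underside.
- rack: ten-pocket vial rack 60 (x) x 170 (y) mm, 42 mm high, fixed; origin at the centre of its underside. Pocket floors 6 mm up, top frame 34 to 40 mm up. Two rows at x = +-14 mm (24 mm wide), pockets at y = -64.5, -31, 0, 31, 64.5 mm (29, 26, 24, 26, 29 mm long). The four at y = -64.5 and -31 hold other vials, the six others are free.
- pocket_near (a point): floor centre of the free pocket at x = -14, y = +64.5 mm of the rack.
- pocket_far (a point): floor centre of the free pocket at x = +14, y = +64.5 mm of the rack.
- tub: closed sample tub, 70 mm diameter, 60 mm tall, bystander; origin at the centre of its underside.
- beaker: glass beaker, 68 mm diameter, 80 mm tall, bystander; origin at the centre of its underside.
- low_tub: smaller closed sample tub, 62 mm diameter, 46 mm tall, bystander; origin at the centre of its underside. The worktop between it, the keeper and the near edge is open.

How it is judged:
On the way, in this order (a step that is already met when the one before it is completed fails the run):
1. both tabs are squeezed in while the cover is still down in its catches (value of joint each of tab_left, tab_right above 0.0045 m and z of cover in the frame of keeper below 0.0195 m and horizontal distance between cover and keeper below 0.01 m), for 0.05 s.
2. the cover stands upright on the worktop, clear of the keeper, its tabs let go (height (world z) of cover below 0.006 m and angle between cover's own z axis and vertical below 0.1 rad and horizontal distance between cover and keeper above 0.09 m and value of joint each of tab_left, tab_right below 0.0025 m), for 0.2 s.
At the end, for the whole second after the job is handed in: The cover stands upright (within 6 degrees) at rest on the worktop, its middle over 90 mm from the keeper's; the vial stands at rest in a pocket of the rack, on the pocket's floor (within 3 mm) and within 10 degrees of upright (height (world z) of cover below 0.006 m and angle between cover's own z axis and vertical below 0.1 rad and horizontal distance between cover and keeper above 0.09 m and linear speed of each of cover, vial below 0.02 m/s and z of vial in the frame of rack between 0.003 and 0.009 m and x of vial in the frame of rack between -0.03 and 0.03 m and y of vial in the frame of rack between -0.08 and 0.08 m and angle between vial's own z axis and vertical below 0.17 rad); the robot touches nothing.
It fails at once if the seal is crushed flat (pressed more than 6 mm below its latched height) (value of joint seal above 0.006 m).
It fails at once if the cover is forced: more than 60 N between it and the keeper (wrenched up while hooked, tabs forced while locked, jammed down) (contact force between cover and keeper above 60 N).
It fails at once if the vial is tipped over (more than 35 degrees) (angle between vial's own z axis and vertical above 0.6 rad).
It fails at once if a tub or the beaker is pushed more than 30 mm (distance of any of tub, beaker, low_tub from where it was at the start of the episode above 0.03 m).
It also fails if it takes over 72 s, if anything falls off the work surface, if the arm or the gripper's body presses on something with over 40 N, if the wrist force passes 120 N, or if a joint passes its speed limit or range.

ROBOT

A 6-joint arm with a two-finger parallel gripper is mounted at the origin on a cart in front of the work surface, level with it; the furniture and walls round the work are solid. World frame = base frame: x ahead of the robot, y to its left, z up, the work surface at z = 0. Lengths are in m, angles in rad, forces in N, time in s.
With the tool pointing down it reaches from about 0.275 to 0.825 m from the base axis. Payload 4.9 kg.
Tool frame: the origin (TCP) lies midway between the tips of the shut fingers; the grasp point (between the pads) lies 19 mm behind it (bot.grip_depth is the distance from the TCP to the grasp point, in m); y points along the fingers, x is the direction in which the jaws open and shut, and the axes are right-handed (so a half turn about y gives the same grasp; the last joint's range is limited). The gripper opens to 85 mm and grips with 20 to 120 N. Pads are 22 mm wide; open, the fingers measure 114 mm over their backs; the gripper's body (76 mm by 85 mm) begins 54 mm behind the grasp point. The pads swing forward as they close: fully open they stand 13 mm farther back than shut.
Start: joints at [-1.349, 0.326, -0.193, 1.052, 0, 1.437], TCP at [0.192, -0.516, 0.231] pointing down, gripper open.
Joint ranges: [-2.65, 2.65], [-0.97, 1.79], [-1.3, 1.35], [-1.93, 2.1], [-1.47, 1.37], [-3.14, 3.14]. Speed limits (rad/s): [2.57, 2.57, 3.14, 3.14, 3.14, 3.14].

INTERFACE

Orientations are given as a unit quaternion [w, x, y, z].
In Python, from cell import bot gives the robot as it stands. Calls block until the motion is done:
- bot.move_pose(position, orientation): joint-space move of the TCP to a pose.
- bot.move_linear(position, speed=0.15, rotation=None, until_force=None): straight line of the TCP; rotation=None keeps the orientation; speed is the mean speed in m/s. With until_force (N) it stops when the force on the tool has changed by that much, and returns True; else False.
- bot.goto_joints(angles): joint-space move.
- bot.set_gripper(opening, grasp_force=None): opening from 0.0 (shut) to 1.0 (fully open); grasp_force is the grip in N (None keeps the last); returns when the fingers have stopped.
- bot.wait(seconds).
- bot.solve_ik(position, orientation): joint angles nearest the present ones, or None.
- bot.camera(name): name is "side" or "top"; returns the picture (480x640x3 uint8, red, green, blue); there is no depth.
- bot.calibration(name): a dict with "mtx" (3x3 intrinsics, pixels), "k1" (the pictures are not rectified: a ray, as slopes to the right and down, at radius r is drawn at 1 + k1 r^2 times it, then the intrinsics apply), "extrinsics" (4x4, takes a point from world to camera coordinates). Camera axes: x right, y down, z forward; pixel columns grow to the right and rows downward; lengths in m; the calibration is good to about 2 mm. A picture is of the moment at which its call begins. calibration takes no time and is no camera call.
A pose or a line that the arm cannot do raises bot.PlanningError and nothing moves.
- bot.close_job(): hands the job in, once; it reports no verdict.
Trained networks look in the newest picture that a camera, given by its name, has taken for a name from the list of things; names that differ only in an ending like _2 or _b are one class to them, and where a whole thing is asked for, a point or a joint stands for the part that bears it (a point fixed in the world has none). Each returns a list of dicts, best first, with "confidence" (0 to 1); they miss things now and then, are a little off and sometimes report something else, mostly with a low value. They report only what shows in the picture. A call takes as long as a camera call.
- bot.search_frame(camera, thing): "bbox" ([left, top, width, height] in pixels, round what is visible of it).
Readings, each from a call of its own:
- bot.read_clock(): time.
- bot.read_joint_positions(): joint angles.
- bot.read_joint_vel(): joint speeds.
- bot.read_joint_efforts(): joint torques, N m.
- bot.read_position(): TCP position.
- bot.read_tool_rot(): TCP orientation.
- bot.read_ft_force(): force on the tool from outside, world axes, zero at the start.
- bot.read_moment(): the same for the moment, N m.
- bot.read_gripper_width(): opening from 0.0 (shut) to 1.0 (fully open).
Only numpy, scipy, OpenCV 4.12 (cv2) and the standard library are available. Lean on these libraries where they do the work, as an engineer would, in place of code of your own. Each camera call takes 0.05 s, during which the arm holds its last target. There are 200 camera calls.

## Working session

There is one attempt and no reset: what is moved stays moved. The work goes in short steps, each a Python script; the robot and the scene stay as the last script left them, time stands still between calls to the robot, and variables do not carry over. Pictures are saved under pics/ and viewed, about 8 in all and at most 12, crops included, and the job is handed in when it is done.

```bash
ls; mkdir -p pics; python3 - <<'E'
from cell import bot
import cv2
for c in ("side","top"):
    im=bot.camera(c); cv2.imwrite(f"pics/{c}0.png",im[:,:,::-1])
    k=bot.calibration(c); print(c,k["mtx"].round(1).tolist(),k["k1"],k["extrinsics"].round(3).tolist())
    for t in ("keeper","cover","tab_left_face","tab_right_face","vial","rack","tub","beaker","low_tub"):
        print(t,[([round(v) for v in d["bbox"]],round(d["confidence"],2)) for d in bot.search_frame(c,t)[:2]])
print(bot.read_clock(),bot.read_tool_rot(),bot.read_gripper_width())
E
```

```text
pics
side [[561.2, 0.0, 323.5], [0.0, 561.2, 244.7], [0.0, 0.0, 1.0]] -0.10844738989767616 [[0.98, -0.199, 0.015, -0.615], [-0.121, -0.653, -0.748, -0.014], [0.159, 0.731, -0.664, 1.044], [0.0, 0.0, 0.0, 1.0]]
keeper [([253, 212, 60, 46], 0.57)]
cover [([262, 195, 34, 41], 0.71)]
tab_left_face [([276, 220, 13, 17], 0.71), ([301, 286, 54, 108], 0.6)]
tab_right_face [([271, 216, 22, 21], 0.83)]
vial [([380, 211, 42, 56], 0.56)]
rack [([300, 292, 57, 106], 0.83), ([380, 214, 42, 53], 0.55)]
tub []
beaker [([379, 214, 44, 53], 0.98)]
low_tub [([213, 349, 44, 55], 0.8), ([261, 192, 37, 41], 0.42)]
top [[592.8, 0.0, 309.2], [0.0, 592.8, 241.8], [0.0, 0.0, 1.0]] -0.14394316911913663 [[0.01, -1.0, 0.002, -0.228], [-0.995, -0.01, -0.103, 0.581], [0.103, -0.001, -0.995, 1.046], [0.0, 0.0, 0.0, 1.0]]
keeper [([200, 238, 72, 63], 0.59)]
cover [([207, 252, 49, 37], 0.96)]
tab_left_face [([210, 257, 7, 20], 0.47)]
tab_right_face [([242, 263, 15, 17], 0.49)]
vial []
rack [([341, 217, 101, 70], 0.59)]
tub [([212, 155, 39, 41], 0.93)]
beaker [([275, 142, 37, 38], 0.68), ([397, 319, 35, 31], 0.34)]
low_tub [([398, 317, 34, 32], 0.62)]
1.0 [-0.5805809   0.58059616 -0.40360636  0.4036531 ] 0.9966864771186063
```

```bash
python3 - <<'E'
import cv2
a=cv2.imread("pics/top0.png")[130:360,180:460]; b=cv2.imread("pics/side0.png")[180:410,200:440]
cv2.imwrite("pics/top0c.png",cv2.resize(a[90:180,10:110],None,fx=8,fy=6.6667) if 0 else cv2.resize(a,None,fx=2.6,fy=2.6,interpolation=2))
cv2.imwrite("pics/side0c.png",cv2.resize(b,None,fx=2.6,fy=2.6,interpolation=2))
E
```

```text
(no output)
```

View pics/top0c.png

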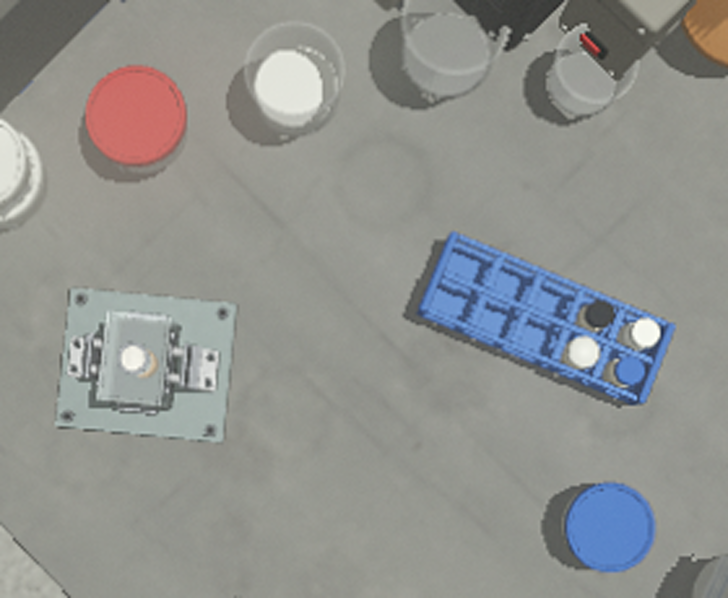

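View pics/side0c.png

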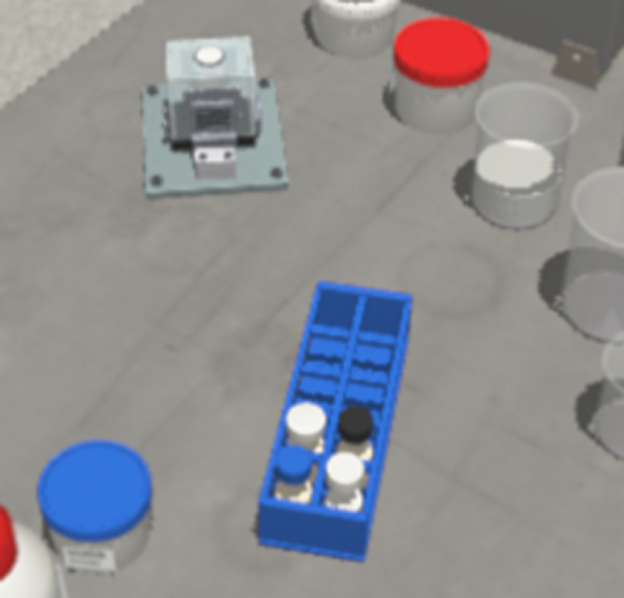

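The top picture shows the keeper at crop (145,365), with its plate corners at (68,289), (237,303), (225,441) and (55,427). The rack top corners are at (453,232), (675,324), (645,405) and (418,308), with the free pockets at the left (+y) end. The side picture agrees. I'll zoom in for subpixel points.

```bash
python3 - <<'E'
import cv2,numpy as np
t=cv2.imread("pics/top0.png"); s=cv2.imread("pics/side0.png")
z=lambda im,x,y,w,h,f:cv2.resize(im[y:y+h,x:x+w],None,fx=f,fy=f,interpolation=cv2.INTER_CUBIC)
A=np.hstack([z(t,196,236,80,70,5),z(s,246,188,80,70,5)])
B=np.hstack([z(t,336,212,114,80,3.5),z(s,290,284,114,80,3.5)])[:, :800]
B=np.hstack([B,np.zeros((B.shape[0],800-B.shape[1],3),np.uint8)])if B.shape[1]<800 else B
o=np.vstack([A,B[:250]]);
cv2.imwrite("pics/zoom.png",o);print(o.shape)
E
```

```text
(600, 800, 3)
```

View pics/zoom.png

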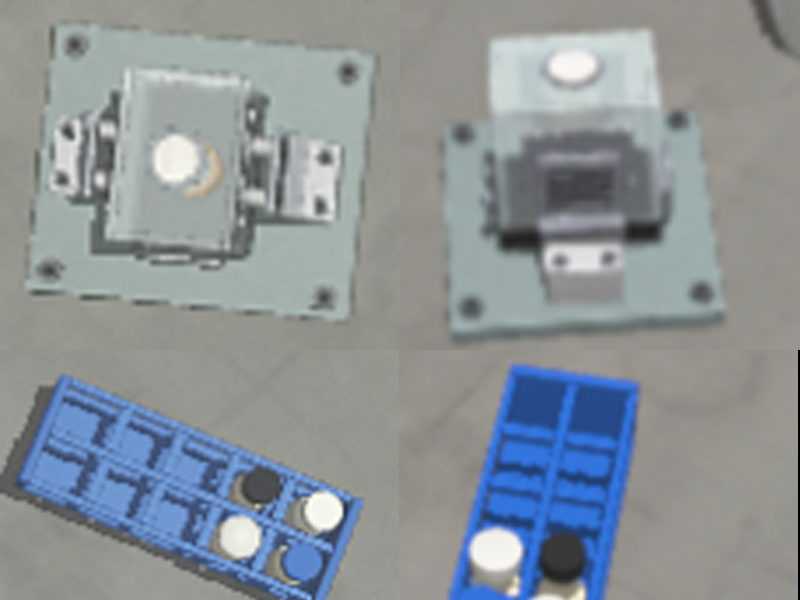

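The zoom shows the four keeper screws, the cap and the rack rim corners clearly in both views. I'll triangulate them.

```bash
cat > h.py <<'E'
from cell import bot
import numpy as np, cv2
from scipy.optimize import least_squares
from scipy.spatial.transform import Rotation as R
def proj(c,P):
    k=bot.calibration(c); E=k["extrinsics"]; p=np.atleast_2d(P)@E[:3,:3].T+E[:3,3]
    s=p[:,:2]/p[:,2:]; s=s*(1+k["k1"]*(s**2).sum(1,keepdims=True))
    M=k["mtx"]; return s*[M[0,0],M[1,1]]+M[:2,2]
def tri(ut,us):
    r=least_squares(lambda P:np.r_[(proj("top",P)-ut)[0],(proj("side",P)-us)[0]],[.5,-.2,.03])
    return r.x, np.abs(r.fun).max()
def world(P,pose):  # pose x,y,yaw
    P=np.atleast_2d(P); return R.from_euler('z',pose[2]).apply(P)+[pose[0],pose[1],0]
def quat(yaw_x):  # tool down, tool x axis at world yaw angle
    c,s=np.cos(yaw_x),np.sin(yaw_x)
    q=R.from_matrix(np.array([[c,s,0],[s,-c,0],[0,0,-1]])).as_quat(); return [q[3],*q[:3]]
E
python3 - <<'E'
from h import *
Z=lambda pts,o,f,off=(0,0):np.array(o)+(np.array(pts,float)-off+.5)/f-.5
T=lambda p:Z(p,(196,236),5); S=lambda p:Z(p,(246,188),5,(400,0))
st=T([(76,43),(348,71),(323,298),(48,269)]); # top: far-left,(+x,+y); far right(+x,-y); (-x,-y); (-x,+y)
ss=S([(678,119),(703,291),(470,307),(462,132)])
P=[tri(a,b) for a,b in zip(st,ss)]
for p,e in P: print(p.round(4),round(e,2))
print("screw mean",np.mean([p for p,_ in P],0).round(4))
cap,e=tri(T([(176,159)])[0],S([(572,66)])[0]); print("cap",cap.round(4),e)
ct=T([(53,23),(375,53),(350,322),(27,290)]); cs=S([(697,112),(723,314),(450,330),(443,125)])
C=np.array([(50,60,8),(50,-60,8),(-50,-60,8),(-50,60,8)])/1000
for p in [tri(a,b) for a,b in zip(ct,cs)]: print("corner",p[0].round(4),round(p[1],2))
def f(q,offs=True):
    W=world(C,q[:3]); n=q[3];Sx=world(np.c_[np.sign(C[:,0])*q[3],np.sign(C[:,1])*q[4],np.full(4,.008)],q[:3])
    return np.r_[(proj("top",W)-ct).ravel(),(proj("side",W)-cs).ravel(),(proj("top",Sx)-st).ravel(),(proj("side",Sx)-ss).ravel()]
r=least_squares(f,[.5,-.08,-.08,.042,.052],loss="soft_l1"); print("keeper",r.x.round(4),np.abs(r.fun).max().round(2)); print(f(r.x).reshape(-1,2).round(1).tolist())
# per-camera keeper
rt=Z([(65,377),(362,500),(18,487)],(336,212),3.5,(0,350)); rt=np.vstack([rt,Z([(643,403)],(180,130),2.6)])
rs=Z([(638,382),(513,366)],(290,284),3.5,(400,350)); 
D=np.array([(30,85,42),(30,-85,42),(-30,85,42),(-30,-85,42)])/1000
for a,b in ((0,0),(2,1)): print("rackc",tri(rt[a],rs[b]))
g=lambda q:np.r_[(proj("top",world(D,q))-rt).ravel(),(proj("side",world(D[[0,2]],q))-rs).ravel()]
r2=least_squares(g,[.5,-.3,-.38],loss="soft_l1");print("rack",r2.x.round(4),g(r2.x).reshape(-1,2).round(1).tolist())
for c in("top","side"):
    for n in("tub","beaker","low_tub"):pass
lt=Z([(610,527)],(180,130),2.6); ls=Z([(96,485)],(200,180),2.6); print("lowtub",tri(lt[0],ls[0]))
print("tub",tri(Z([(137,114)],(180,130),2.6)[0],Z([(441,48)],(200,180),2.6)[0]))
np.save("poses.npy",[r.x[:3],r2.x])
E
```

```text
[ 0.5771 -0.0391  0.0098] 0.92
[ 0.5682 -0.1406  0.0096] 0.64
[ 0.484  -0.1327  0.0087] 0.87
[ 0.4931 -0.0307  0.0088] 1.02
screw mean [ 0.5306 -0.0858  0.0092]
cap [ 0.5306 -0.0863  0.0773] 0.8927326967816498
corner [ 0.5857 -0.0294  0.0045] 0.57
corner [ 0.5746 -0.1501  0.0058] 1.05
corner [ 0.4754 -0.1427  0.0078] 0.82
corner [ 0.4858 -0.0228  0.0071] 0.71
keeper [ 0.5305 -0.0861 -0.0864  0.0424  0.0511] 1.3
[[0.3, 0.5], [-0.2, 0.7], [-0.7, 0.8], [-0.6, 0.6], [0.5, -1.1], [1.3, -1.0], [0.8, -0.6], [0.6, -0.7], [-0.1, 1.0], [0.0, 0.7], [0.3, 0.9], [0.5, 1.2], [0.9, 0.5], [0.7, 0.6], [0.8, 0.4], [0.9, 0.5]]
rackc (array([ 0.62224667, -0.30255754,  0.0423887 ]), np.float64(0.5729185883228638))
rackc (array([ 0.56733303, -0.27899141,  0.03915311]), np.float64(0.5167112819674173))
rack [ 0.5641 -0.369  -0.3747] [[-1.0, 0.1], [1.3, 0.1], [0.1, -0.6], [1.6, 0.8], [0.8, -0.7], [-0.5, -1.2]]
lowtub (array([ 0.42010985, -0.41056277,  0.04374128]), np.float64(0.7349996917607768))
tub (array([ 0.70051706, -0.08220288,  0.05753349]), np.float64(0.9552910053847654))
```

```bash
python3 - <<'E'
from h import *
K,_=np.load("poses.npy"); 
qs=[]
for a in (np.pi/2,-np.pi/2):
    s=bot.solve_ik([K[0],K[1],.13],quat(K[2]+a)); print(a,None if s is None else s.round(2) if hasattr(s,'round') else np.round(s,2))
a=-np.pi/2 if abs(bot.solve_ik([K[0],K[1],.13],quat(K[2]-np.pi/2))[5])<abs(bot.solve_ik([K[0],K[1],.13],quat(K[2]+np.pi/2))[5]) else np.pi/2
bot.move_pose([K[0],K[1],.13],quat(K[2]+a))
print(a,bot.read_ft_force(),bot.read_position())
bot.set_gripper(.92); print(bot.read_gripper_width())
print(bot.move_linear([K[0],K[1],.038],.06,until_force=4))
f0=np.array(bot.read_ft_force());p=bot.read_position();print(f0,p,bot.read_clock())
im=bot.camera("side");im2=bot.camera("top")
z=lambda im,x,y,w,h,f:cv2.resize(im[y:y+h,x:x+w,::-1],None,fx=f,fy=f,interpolation=cv2.INTER_CUBIC)
cv2.imwrite("pics/pre.png",np.hstack([z(im,236,158,100,110,4),z(im2,186,206,100,110,4)]))
E
```

```text
1.5707963267948966 None
-1.5707963267948966 NoneTraceback (most recent call last):
  File "<stdin>", line 6, in <module>
TypeError: 'NoneType' object is not subscriptable
```

```bash
python3 - <<'E'
s=open("h.py").read()
i=s.index("def quat")
s=s[:i]+'''def quat(a):  # tool y down, tool x (jaw axis) at world yaw a
    x=np.array([np.cos(a),np.sin(a),0]); y=np.array([0,0,-1.]); z=np.cross(x,y)
    q=R.from_matrix(np.c_[x,y,z]).as_quat(); return [q[3],*q[:3]]
'''
open("h.py","w").write(s)
E
python3 - <<'E'
from h import *
K,_=np.load("poses.npy")
sol={a:bot.solve_ik([K[0],K[1],.13],quat(K[2]+a)) for a in (np.pi/2,-np.pi/2)}
print({a:None if s is None else np.round(s,2) for a,s in sol.items()})
a=min((k for k in sol if sol[k] is not None),key=lambda k:abs(sol[k][5]))
bot.move_pose([K[0],K[1],.13],quat(K[2]+a))
print(a,bot.read_ft_force(),bot.read_position())
bot.set_gripper(.92); print(bot.read_gripper_width())
print(bot.move_linear([K[0],K[1],.038],.06,until_force=4))
f0=np.array(bot.read_ft_force());p=bot.read_position();print(f0,p,bot.read_clock())
im=bot.camera("side");im2=bot.camera("top")
z=lambda im,x,y,w,h,f:cv2.resize(im[y:y+h,x:x+w,::-1],None,fx=f,fy=f,interpolation=cv2.INTER_CUBIC)
cv2.imwrite("pics/pre.png",np.hstack([z(im,236,158,100,110,4),z(im2,186,206,100,110,4)]))
E
```

```text
{1.5707963267948966: array([-0.3 ,  0.39, -0.37,  0.8 ,  0.  , -0.21]), -1.5707963267948966: array([-0.3 ,  0.39, -0.37,  0.8 ,  0.  ,  2.93])}
1.5707963267948966 [ 0.53288958 -0.14731096  0.06126599] [ 0.53056493 -0.08683319  0.13017189]
0.9216105152871544
False
[ 0.13837825 -0.71641008 -1.50733082] [ 0.5307504  -0.08614402  0.03836489] 4.9333
```

View pics/pre.png

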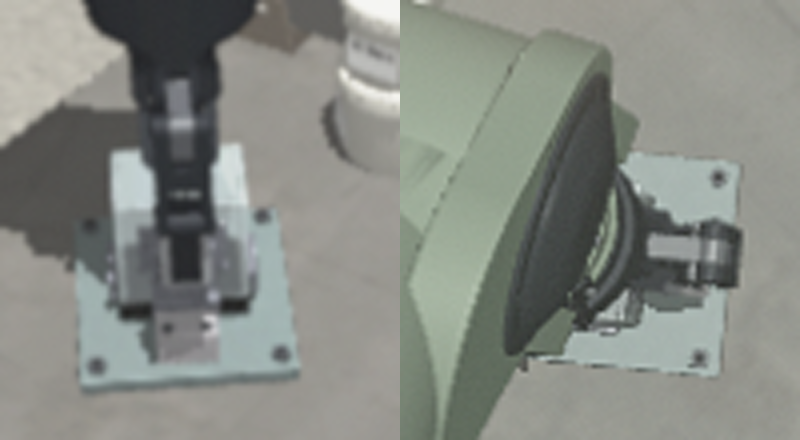

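The side view shows the -y finger squarely in front of its tab, at (187,250), above the steel catch. There's no collision. Next I'll probe sideways to centre the fingers.

```bash
cat >> h.py <<'E'
def F(n=6):
    o=[]
    for _ in range(n): bot.wait(.02); o.append(bot.read_ft_force())
    o=np.array(o); return o.mean(0),o.std(0)
E
python3 - <<'E'
from h import *
K,_=np.load("poses.npy"); n=np.array([-np.sin(K[2]),np.cos(K[2]),0]); c=np.array([K[0],K[1],.038])
bot.set_gripper(.86); print(bot.read_gripper_width(),*F()); r=[]
for s in (1,-1):
    hit=bot.move_linear(c+s*.009*n,.012,until_force=2.0); p=np.array(bot.read_position()); f,_=F(3)
    r.append((p-c)@n); print(s,hit,r[-1].round(5),(f@n).round(2),f.round(2))
    bot.move_linear(c,.03)
print("mid",np.mean(r),bot.read_clock(),*F())
E
```

```text
0.8598939168252229 [-0.03423933 -0.01845398  0.40245026] [0.52785493 0.69080854 0.28453741]
1 True 0.00285 -1.3 [ 0.18 -1.32  0.7 ]
-1 True -0.0026 0.43 [ 0.15  0.41 -0.26]
mid 0.0001209504006107968 6.8083 [ 0.01885337 -0.15880234  0.28768439] [0.53427512 0.63248313 0.37085545]
```

```bash
python3 - <<'E'
from h import *
K,_=np.load("poses.npy"); c=np.array([K[0],K[1],.038])
bot.set_gripper(.845)
print(bot.move_linear(c-[0,0,.016],.01,until_force=3.0)); p=np.array(bot.read_position()); f,s=F(8); print(p.round(4),f.round(2),s.round(2),bot.read_clock())
E
```

```text
True
[ 0.5304 -0.0861  0.027 ] [ 0.27 -0.28  4.19] [0.56 0.47 0.48] 8.3083
```

```bash
python3 - <<'E'
from h import *
p=np.array(bot.read_position()); z=.0268
for i in range(14):
    f,_=F(8); print(round(z,4),np.round(bot.read_position()[2],4),f.round(2))
    if f[2]>8.8: break
    z-=.0005; bot.move_linear([p[0],p[1],z],.01)
print(bot.read_clock())
E
```

```text
0.0268 0.027 [ 0.63 -0.16  4.56]
0.0263 0.0264 [-0.49  0.23  5.29]
0.0258 0.0259 [-0.01 -0.14  6.38]
0.0253 0.0255 [-1.    0.02  6.53]
0.0248 0.0251 [-0.72  0.26  7.07]
0.0243 0.0246 [-1.12  0.14  7.8 ]
0.0238 0.0242 [-1.14  0.24  8.37]
0.0233 0.0238 [-1.46  0.5   9.17]
11.125
```

```bash
python3 - <<'E'
from h import *
K,_=np.load("poses.npy"); n=np.array([-np.sin(K[2]),np.cos(K[2]),0])
p=np.array(bot.read_position()); z=.0233; w=.845; last=9
while w>.60:
    w-=.02; bot.set_gripper(w,30); g=bot.read_gripper_width()
    f,_=F(8); print(round(w,3),round(g,3),round(z,4),f.round(2),(f@n).round(2))
    if g>w+.02: break
    d=np.clip((f[2]-9.6)/1.5e3,-.0008,.0015)
    if abs(d)>.0002: z+=d; bot.move_linear([p[0],p[1],z],.01)
print(bot.read_clock(),F()[0],bot.read_position())
E
```

```text
0.825 0.826 0.0233 [-1.5   0.11  9.91] -0.02
0.805 0.804 0.0235 [-1.81 -0.15 10.14] -0.31
0.785 0.79 0.0239 [-1.36  0.46 10.58] 0.34
0.765 0.761 0.0245 [-1.34 -0.02 10.1 ] -0.14
0.745 0.748 0.0249 [-1.53  0.17 10.23] 0.04
0.725 0.724 0.0253 [-1.33  0.17 10.32] 0.05
0.705 0.705 0.0258 [-1.42  0.28 10.36] 0.15
0.685 0.685 0.0263 [-1.48  0.37 10.11] 0.24
0.665 0.669 0.0266 [-1.64  0.22 10.01] 0.08
0.645 0.651 0.0269 [-1.4   0.17 10.16] 0.05
0.625 0.628 0.0272 [-1.54  0.66 10.35] 0.52
0.605 0.613 0.0277 [-1.46  0.42 10.41] 0.29
0.585 0.608 0.0283 [-1.09  0.33  9.93] 0.23
18.675 [-1.21753872  0.42459491  9.87657608] [ 0.53065961 -0.08608754  0.02887018]
```

```bash
python3 - <<'E'
from h import *
p=np.array(bot.read_position())
bot.set_gripper(.5,30); print(bot.read_gripper_width(),F()[0])
print(bot.move_linear([p[0],p[1],p[2]+.012],.015,until_force=18),F()[0],bot.read_position()[2])
print(bot.move_linear([p[0],p[1],.16],.08,until_force=18),F()[0],bot.read_gripper_width(),bot.read_clock())
im=bot.camera("side"); cv2.imwrite("pics/lift.png",cv2.resize(im[60:320,180:480,::-1],None,fx=2,fy=2))
E
```

```text
0.6142326619907573 [-1.26375513  0.41690272  9.97717404]
False [ 5.59740422e-01 -1.69957406e-04 -1.12702781e+00] 0.040709156202531946
False [ 0.16305744 -0.21392371 -1.70953303] 0.6098913909955539 21.925
```

View pics/lift.png

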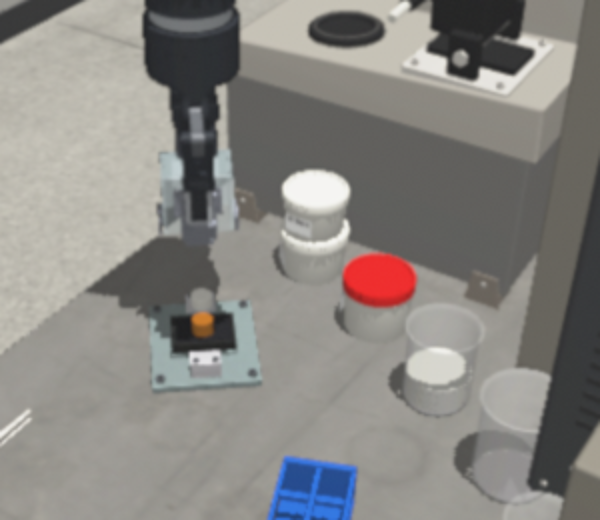

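The cover is held level above the keeper and the vial is still in its well, at (202,315). Next I set the cover down in the open area.

```bash
python3 - <<'E'
from h import *
K,_=np.load("poses.npy"); T=np.array([.40,-.225])
bot.move_linear([*T,.15],.2)
print(bot.move_linear([*T,.035],.1))
print(bot.move_linear([*T,.010],.015,until_force=3.5),bot.read_position(),F()[0])
bot.set_gripper(.75); bot.set_gripper(1.0); print(bot.read_gripper_width())
bot.move_linear([*T,.17],.15)
bot.move_linear([.42,-.22,.30],.25)
print(bot.read_clock())
bot.goto_joints([-1.2,*bot.read_joint_positions()[1:]])
for c in("top","side"): cv2.imwrite(f"pics/{c}1.png",bot.camera(c)[:,:,::-1])
print(bot.read_clock())
z=lambda im,x,y,w,h,f:cv2.resize(im[y:y+h,x:x+w],None,fx=f,fy=f,interpolation=cv2.INTER_CUBIC)
t=cv2.imread("pics/top1.png");s=cv2.imread("pics/side1.png")
cv2.imwrite("pics/z1.png",np.vstack([np.hstack([z(t,196,236,80,70,5),z(s,246,188,80,70,5)]),cv2.resize(np.hstack([t[180:380,180:460],s[180:380,180:460]]),(800,250))]))
E
```

```text
False
True [ 0.39995844 -0.22497637  0.01769748] [-0.86452314  0.24090198  6.59707612]
0.9977200531917754
28.0583
29.1833
```

View pics/z1.png

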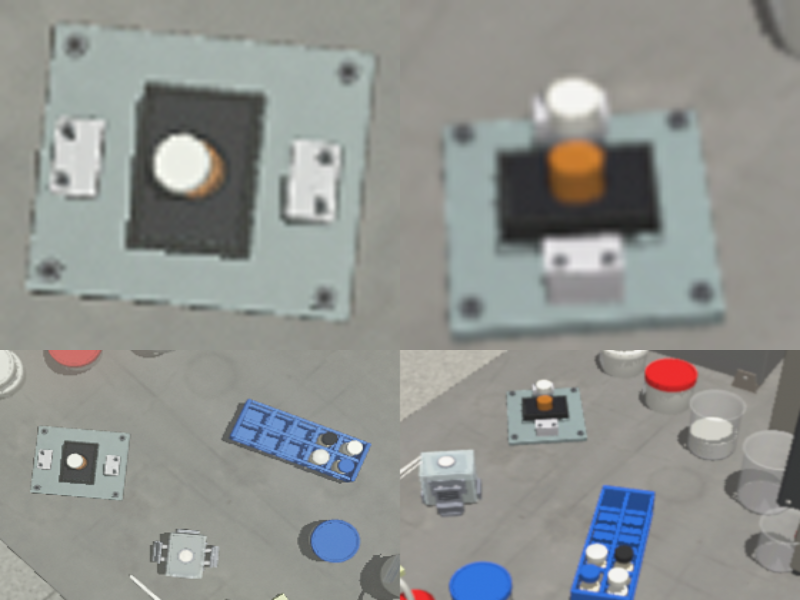

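The cover stands upright at about (186,555) in the lower-left panel, clear of everything. The vial cap is at (183,164) in the top view and (576,97) in the side view. I'll zoom in on the rack because the pocket is only 2 mm wider than the vial on each side.

```bash
python3 - <<'E'
from h import *
t=cv2.imread("pics/top1.png");s=cv2.imread("pics/side1.png")
z=lambda im,x,y,w,h,f:cv2.resize(im[y:y+h,x:x+w],None,fx=f,fy=f,interpolation=cv2.INTER_CUBIC)
A=z(t,336,214,110,76,4.5);B=z(s,296,286,66,116,4.5);o=np.zeros((522,495+297,3),np.uint8);o[:A.shape[0],:495]=A;o[:B.shape[0],495:]=B
cv2.imwrite("pics/rack.png",o)
Z=lambda pts,o,f,off=(0,0):np.array(o)+(np.array(pts,float)-off+.5)/f-.5
print(tri(Z([(183,164)],(196,236),5)[0],Z([(576,97)],(246,188),5,(400,0))[0]))
E
```

```text
(array([ 0.53054016, -0.08710341,  0.06364585]), np.float64(0.3745698406817155))
```

View pics/rack.png

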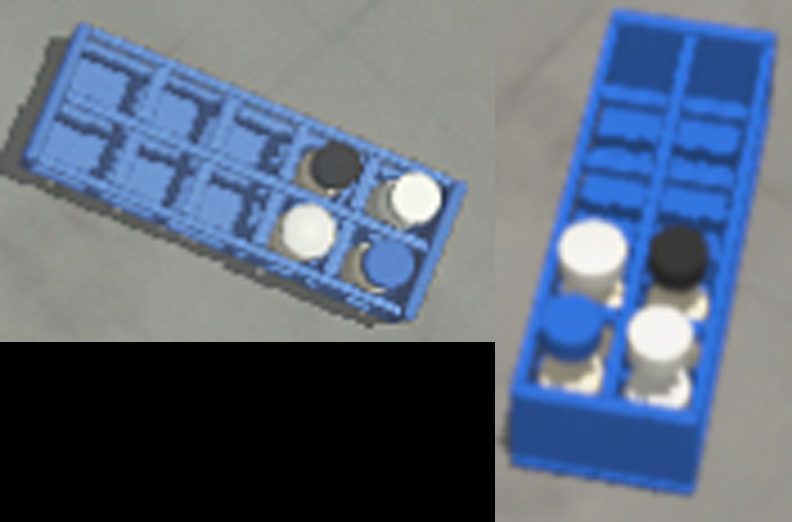

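```bash
python3 - <<'E'
from h import *
K,_=np.load("poses.npy")
Z=lambda pts,o,f,off=(0,0):np.array(o)+(np.array(pts,float)-off+.5)/f-.5
rt=Z([(82,24),(466,184),(412,322),(24,163)],(336,214),4.5); rs=Z([(777,36),(703,422),(514,390),(613,11)],(296,286),4.5,(495,0))
D=np.array([(30,85,42),(30,-85,42),(-30,-85,42),(-30,85,42)])/1000
st=Z([(76,43),(348,71),(323,298),(48,269)],(196,236),5); ss=Z([(678,119),(703,291),(470,307),(462,132)],(246,188),5,(400,0))
Sk=world(np.array([(42.3,51,8),(42.3,-51,8),(-42.3,-51,8),(-42.3,51,8)])/1000,K)
ot=(proj("top",Sk)-st).mean(0); os=(proj("side",Sk)-ss).mean(0); print("bias px",ot,os)
for nm,b in (("raw",0),("biascorr",1)):
    g=lambda q:np.r_[(proj("top",world(D,q))-rt-b*ot).ravel(),(proj("side",world(D,q))-rs-b*os).ravel()]
    r=least_squares(g,[.5,-.3,-.38],loss="soft_l1");print(nm,r.x.round(4),g(r.x).reshape(-1,2).round(1).tolist())
    for c,sl in(("top",slice(0,8)),("side",slice(8,16))):
        r1=least_squares(lambda q:g(q)[sl],[.5,-.3,-.38]);print(" ",c,r1.x.round(4),np.abs(r1.fun).max().round(2))
    for x in(-.014,.014): print("   pocket",world([x,.0645,.006],r.x).round(4))
for a,c in zip(rt,rs): print(tri(a,c)[0].round(4))
np.save("poses.npy",[K,r.x])
E
```

```text
bias px [0.17306269 0.96463388] [0.81541042 0.51776157]
raw [ 0.5642 -0.3686 -0.3826] [[-0.6, 0.1], [1.0, 0.4], [1.0, 0.6], [-0.3, -0.2], [0.6, -1.6], [0.3, 0.1], [-0.2, 0.4], [0.1, -1.3]]
  top [ 0.5647 -0.3681 -0.3836] 0.86
  side [ 0.5638 -0.3694 -0.3831] 1.19
   pocket [[ 0.5753 -0.3035  0.006 ]]
   pocket [[ 0.6013 -0.314   0.006 ]]
biascorr [ 0.5642 -0.3694 -0.3832] [[-0.3, -0.8], [1.3, -0.4], [1.3, -0.3], [0.0, -1.1], [-0.1, -1.7], [-0.5, 0.1], [-1.0, 0.4], [-0.6, -1.4]]
  top [ 0.563  -0.3684 -0.3836] 0.87
  side [ 0.5648 -0.3706 -0.3841] 1.24
   pocket [[ 0.5753 -0.3044  0.006 ]]
   pocket [[ 0.6013 -0.3148  0.006 ]]
[ 0.6235 -0.3021  0.0397]
[ 0.5607 -0.4571  0.0402]
[ 0.5054 -0.4347  0.0406]
[ 0.568  -0.2791  0.0397]
```

```bash
python3 - <<'E'
from h import *
K,Rk=np.load("poses.npy"); v=np.array([.5305,-.0865])
bot.move_pose([*v,.16],quat(K[2]+np.pi/2)); bot.set_gripper(.5)
print(bot.move_linear([*v,.050],.1,until_force=6)); 
bot.set_gripper(.0,20); print("grip",bot.read_gripper_width(),bot.read_position(),bot.read_clock())
bot.move_linear([*v,.075],.04); bot.move_linear([*v,.17],.12); print(bot.read_gripper_width(),F()[0])
p=np.array([.5753,-.3039])
q=quat(Rk[2]+np.pi/2)
bot.move_linear([*p,.17],.2,rotation=q); bot.move_linear([*p,.100],.12); bot.wait(.2)
print(bot.read_gripper_width(),bot.read_position(),bot.read_clock())
t=bot.camera("top");s=bot.camera("side")
z=lambda im,x,y,w,h,f:cv2.resize(im[y:y+h,x:x+w,::-1],None,fx=f,fy=f,interpolation=cv2.INTER_CUBIC)
cv2.imwrite("pics/over.png",np.hstack([z(t,310,190,120,130,3.3),z(s,280,230,120,130,3.3)]))
E
```

```text
False
grip 0.22194588979713997 [ 0.53105956 -0.08652279  0.05064369] 32.9417
0.22415618143156876 [-0.13772191  0.09053008 -0.04598135]
0.22340792953918184 [ 0.57593254 -0.30431605  0.1011002 ] 36.95
```

View pics/over.png

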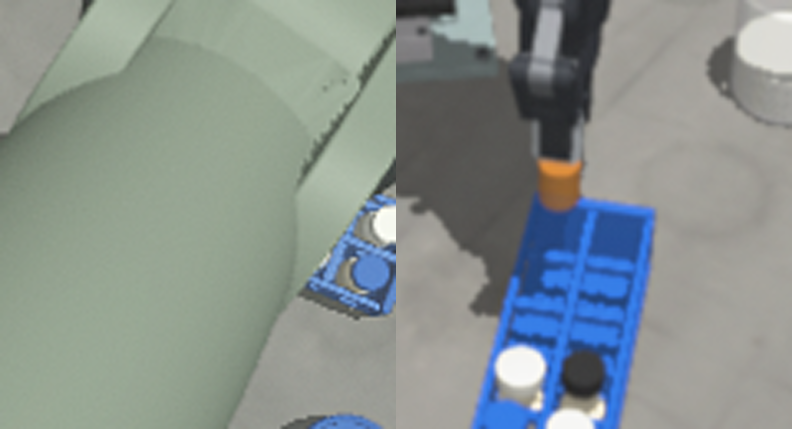

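The vial is held upright over the near pocket, with its base at about (558,203) in the side view. Next I lower it, watching the force.

```bash
python3 - <<'E'
from h import *
p=np.array([.5753,-.3039])
bot.move_linear([*p,.082],.05); f=F()[0]
h=bot.move_linear([*p,.0445],.025,until_force=3); print(h,bot.read_position(),f.round(2),F()[0].round(2),bot.read_gripper_width())
E
```

```text
False [ 0.5754581  -0.30397178  0.04474904] [ 0.33  0.29 -0.15] [ 0.52 -0.06  1.69] 0.22463561355793685
```

```bash
python3 - <<'E'
from h import *
p=np.array([.5753,-.3039])
bot.set_gripper(.5); bot.move_linear([*p,.12],.08); bot.move_linear([*p,.25],.2)
bot.goto_joints([-1.35,*bot.read_joint_positions()[1:]]) 
q=np.array(bot.read_joint_positions()); q[0]=-1.8; bot.goto_joints(q)
print(bot.read_clock())
t=bot.camera("top");s=bot.camera("side")
z=lambda im,x,y,w,h,f:cv2.resize(im[y:y+h,x:x+w,::-1],None,fx=f,fy=f,interpolation=cv2.INTER_CUBIC)
cv2.imwrite("pics/end.png",np.hstack([z(t,225,200,225,160,1.75),z(s,220,180,160,230,1.75)[:280]]) if 0 else np.hstack([z(t,240,210,200,230,2),z(s,200,180,200,230,2)]))
E
```

```text
44.5167
```

View pics/end.png

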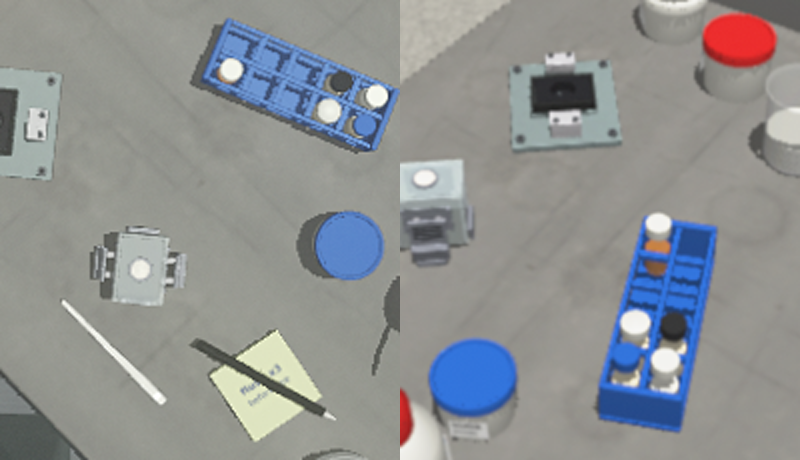

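The vial stands in the near pocket, with its cap at (231,71) top and (658,226) side. The cover stands upright, with its disc at (140,269) top and (425,178) side. I'll check the heights and then hand in.

```bash
python3 - <<'E'
from h import *
Rk=np.load("poses.npy")[1]
w,e=tri(np.array([231,71])/2+[240,210],np.array([258,225])/2+[200,180]);print("cap",w.round(4),e)
print("in rack",R.from_euler('z',-Rk[2]).apply(w-[Rk[0],Rk[1],0]).round(4))
print("cover roof",tri(np.array([140,269])/2+[240,210],np.array([25,178])/2+[200,180]))
if .05<w[2]<.063: bot.close_job(); print("closed")
E
```

```text
cap [ 0.5744 -0.3042  0.054 ] 0.2018277159627928
in rack [-0.0149  0.0644  0.054 ]
cover roof (array([ 0.3991147 , -0.2250596 ,  0.06091685]), np.float64(0.576819168975419))
the job is handed in; nothing more can be done
closed
```

The job is handed in: the cover stands on the open worktop and the vial stands in the near free pocket of the rack. It took about 45 s of the 72 s allowed. The hand-in gives no verdict, so success is judged from my own checks only.

- **Cover off:** I pressed it down to about 9–10.5 N and held that force while the tabs closed, raising the arm as the fingers lengthened. The seal and tab joints cannot be read, so "not crushed" and "fully in" are inferred from the force and from the fingers stopping. It then lifted freely, with only its own weight on the wrist.
- **Cover placed:** It stands at about (0.40, -0.225) m, roughly 0.19 m from the keeper. Its roof measured 61 mm high against a nominal 62 mm.
- **Vial:** I gripped it at the cap and lowered it with no more than about 2 N of contact. In the rack frame its cap is at (-15, 64) mm, the middle of the near pocket.
- **Disagreement:** The cap top measured 54 mm high where 58 mm was expected. I put this down to the coarse hand-picked pixels in the last picture. The gripper position at release matched the pocket floor, and the vial looks upright there.
- **Bystanders:** The red-lidded tub, the beaker and the low tub look unmoved in the pictures; I did not measure them again at the end.

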